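Close the refilled pin tin with its inner lid and take the cover off alone

TASK

The round lock-pin tin has been refilled and its two nested lids stand beside it: a steel cover with a bar knob and, under it, the clear inner lid that keeps the pin sizes from mixing. Turn the knob clockwise to the double mark so that its foot hooks the inner lid, lift both lids together, lower them fully home on the tin, and only then turn the knob back to the single mark and lift the cover off straight up, alone, so that the inner lid stays lying home in the tin. Finish still holding the cover by its knob, level and about 10 cm above the tin so that the pins can be checked through the inner lid; keep the lids upright throughout, and leave the tin and the things around it where they are.

Things in the scene. Friction and masses are not known exactly. Their poses are not given: they have to be found in the camera images.
- tin: round open steel tin, loose, 0.9 kg; origin: centre of its underside, z up. Lower body 116 mm across up to a shoulder at z = 34 mm; above it a neck, 104 mm outside and 98 mm inside diameter, up to the rim at z = 46 mm. Eight radial partitions inside, brass lock pins between them; the partition tops, at z = 36 mm, carry the inner lid. Lids fit at any yaw
- cover: outer lid, steel, 116 mm across, 0.25 kg, at the start on the worktop over the inner lid. Origin: centre of the lower edge of its skirt, z up. The skirt, 110 mm inside, goes over the tin's neck (3 mm clear all round) until its edge rests on the shoulder; roof top at z = 35 mm. Guide ribs inside keep the inner lid within 1.5 mm of its axis and from turning in it
- free_mark (a point): single raised black stroke on the cover's roof, 12 mm long, centred 34 mm from the axis, on the cover's +x side: the knob is free when its pointer is on it
- hook_mark (a point): double raised black stroke on the cover's roof, 34 mm from the axis, 60 degrees clockwise (from above) of the single one: the knob holds the inner lid when its pointer is on it
- lid_knob (a joint): knob angle on the cover, rad, growing clockwise seen from above: 0 = pointer on the single mark (foot passes up through the inner lid's slot, good within 0.15), 1.047 = on the double mark (foot hooked under the inner lid). Stops at -0.14 and 1.31; stays where left (friction 0.025 N m). Lifted clear, the cover turns with the knob: let it rest or press lightly while turning
- knob_grip (a point): on the knob's axis, 56 mm above the cover's origin, turning with the knob; +x is the pointer's direction. Black upright bar, 42 mm long along the pointer, 14 mm wide, its top 67 mm above the cover's origin, on a disc 42 mm across whose top is at 39 mm: pinch it across the 14 mm with the fingertips at 40 mm or higher. White pointer line on top, from the centre to the pointing end
- inner_lid: clear disc, 92 mm across, 3 mm thick, 0.08 kg; origin: centre of its underside, z up. In its middle a square keeper, 50 mm, top at z = 21 mm, slotted along x (40 x 16 mm) for the knob's T-foot (34 x 7 mm). At the start flat on the worktop under the cover; hooked it hangs 2 mm below the cover's edge; home in the tin it lies 2 mm above the edge of the seated cover, 3 mm clear of the neck
- tweezers: bystander: steel tweezers, 121 mm long, 7 mm high; origin at the centre of its underside
- loupe: bystander: black eyepiece loupe, 33 mm across, 30 mm high; origin at the centre of its underside
- lock_cylinder: bystander: brass lock cylinder, 64 x 17 x 37 mm; origin at the centre of its underside
- lock_cylinder_2: bystander: nickel lock cylinder, 64 x 17 x 37 mm; origin at the centre of its underside
- padlock: bystander: brass padlock standing upright, 45 x 18 x 70 mm; origin at the centre of its underside
- screw_jar: bystander: small jar with a ribbed lid, 46 mm across, 64 mm high; origin at the centre of its underside
- screwdriver: bystander: screwdriver, 201 mm long, 26 mm thick at the handle; origin at the centre of its underside
Things that resemble listed ones, but are neither listed nor needed, are in the scene too. What is shaped like the cover but blue is not meant.

How it is judged (in metres and radians):
On the way, in this order (a step that is already met when the one before it is completed fails the run):
1. the knob's pointer is on the double mark (within 0.16 rad), the lids still standing on the worktop (value of joint lid_knob between 0.887 and 1.207 rad and height (world z) of cover below 0.006 m), for 0.2 s.
2. both lids are lifted together, more than 3 cm off the worktop, the inner lid hanging in the cover (height (world z) of cover above 0.03 m and height (world z) of inner_lid above 0.025 m and distance between cover and inner_lid below 0.008 m), for 0.2 s.
3. both lids are home on the tin, the knob still hooked (z of inner_lid in the frame of tin between 0.0335 and 0.0385 m and horizontal distance between inner_lid and tin below 0.0045 m and angle between the z axis of inner_lid and the z axis of tin, either way round below 0.05 rad and z of cover in the frame of tin between 0.031 and 0.037 m and horizontal distance between cover and tin below 0.006 m and value of joint lid_knob above 0.7 rad), for 0.2 s.
4. the knob is back on the single mark (within 0.16 rad), both lids still home (z of inner_lid in the frame of tin between 0.0335 and 0.0385 m and horizontal distance between inner_lid and tin below 0.0045 m and angle between the z axis of inner_lid and the z axis of tin, either way round below 0.05 rad and value of joint lid_knob between -0.16 and 0.16 rad and z of cover in the frame of tin between 0.028 and 0.04 m), for 0.1 s.
At the end, for the whole second after the job is handed in: Inner lid home in the tin (within 2.5 mm of the partition tops, 4.5 mm of the axis, 0.05 rad of level) and at rest; cover held still by its knob, level within 0.2 rad, its edge 60 to 200 mm above the shoulder, within 50 mm of the axis, touching neither; tin within 30 mm of its start (z of inner_lid in the frame of tin between 0.0335 and 0.0385 m and horizontal distance between inner_lid and tin below 0.0045 m and angle between the z axis of inner_lid and the z axis of tin, either way round below 0.05 rad and z of cover in the frame of tin between 0.094 and 0.234 m and horizontal distance between cover and tin below 0.05 m and angle between cover's own z axis and vertical below 0.2 rad and contact force between the fingers and cover above 2 N and contact force between cover and tin below 0.1 N and contact force between cover and inner_lid below 0.1 N and linear speed of cover below 0.03 m/s and linear speed of inner_lid below 0.02 m/s and angle between tin's own z axis and vertical below 0.05 rad and distance of tin from where it was at the start of the episode below 0.03 m); the arm keeps its last pose, push and grip.
It fails at once if the inner lid is dropped into the tin or pulled up again: off its seat by more than 5 mm over the tin with the knob turned away from the double mark (value of joint lid_knob below 0.7 rad and z of inner_lid in the frame of tin above 0.041 m and horizontal distance between inner_lid and tin below 0.04 m).
It fails at once if the cover or the inner lid is tipped by more than 0.35 rad (angle between any of cover, inner_lid's own z axis and vertical above 0.35 rad).
It fails at once if the tin is pushed more than 30 mm or tipped (distance of tin from where it was at the start of the episode above 0.03 m or angle between tin's own z axis and vertical above 0.15 rad).
It fails at once if a bystander is moved by more than 30 mm (distance of any of tweezers, loupe, lock_cylinder, lock_cylinder_2, padlock, screw_jar, screwdriver from where it was at the start of the episode above 0.03 m).
It also fails if it takes over 54 s, if anything falls off the work surface, if the arm or the gripper's body presses on something with over 40 N, if the wrist force passes 120 N, or if a joint passes its speed limit or range.

ROBOT

A 6-joint arm with a two-finger parallel gripper is mounted at the origin on a cart in front of the work surface, level with it; the furniture and walls round the work are solid. World frame = base frame: x ahead of the robot, y to its left, z up, the work surface at z = 0. Lengths are in m, angles in degrees, forces in N, time in s.
With the tool pointing down it reaches from about 0.275 to 0.725 m from the base axis. Payload 15.9 kg.
Tool frame: the origin (TCP) lies on the centre line of the jaws, within the pads' length; the fingertips stand 11 mm ahead of it and the grasp point (between the pads) lies 8 mm behind it (bot.tips_ahead is the distance from the TCP to the fingertips, in m); z points along the fingers, y is the direction in which the jaws open and shut (so a half turn about z gives the same grasp; the last joint's range is limited). The gripper opens to 85 mm and grips with 20 to 120 N. Pads are 22 mm wide; open, the fingers measure 114 mm over their backs; the gripper's body (76 mm by 85 mm) begins 54 mm behind the grasp point. The pads swing forward as they close: fully open they stand 13 mm farther back than shut.
Start: joints at [0, 12.198, -1.971, 75.831, 0, 90], TCP at [0.5, -0, 0.242] pointing down, gripper open.
Joint ranges: [-170.91, 170.91], [-42.67, 98.43], [-65.05, 77.54], [-120.47, 116.71], [-90, 82.35], [-180, 180]. Speed limits (degrees/s): [108.29, 108.29, 136.94, 147.25, 180, 180].

INTERFACE

Orientations are given as a 3x3 rotation matrix whose columns are the frame's x, y, z axes.
In Python, from plant import bot gives the robot as it stands. The module is installed in compiled form; this text tells all that it offers. Calls block until the motion is done:
- bot.move_ptp(position, orientation): joint-space move of the TCP to a pose.
- bot.servo_line(position, speed=0.15, orientation=None, until_force=None): straight line of the TCP; orientation=None keeps the orientation; speed is the mean speed in m/s. With until_force (N) it stops when the force on the tool has changed by that much, and returns True; else False.
- bot.move_j(angles): joint-space move.
- bot.gripper_to(opening): opening from 0.0 (shut) to 1.0 (fully open); the grip force is fixed at half the most; returns when the fingers have stopped.
- bot.wait(seconds).
- bot.inverse_kinematics(position, orientation): joint angles nearest the present ones, or None.
- bot.get_image(name): name is "scene" or "side" or "wrist"; returns a dict with "image" (384x512x3 uint8, blue, green, red), "intrinsics" (3x3 intrinsics, pixels), "origin" and "orientation" of the camera in the world. Camera axes: x right, y down, z forward; pixel columns grow to the right and rows downward; lengths in m; the calibration is good to about 2 mm. A picture is of the moment at which its call begins. There is no depth.
A pose or a line that the arm cannot do raises bot.PlanningError and nothing moves.
- bot.finish_job(): hands the job in, once; it reports no verdict.
Readings, each from a call of its own:
- bot.get_time_s(): time.
- bot.get_joint_pos(): joint angles.
- bot.get_qd(): joint speeds.
- bot.get_effort(): joint torques, N m.
- bot.get_position(): TCP position.
- bot.get_tool_rot(): TCP orientation.
- bot.get_ft_force(): force on the tool from outside, world axes, zero at the start.
- bot.get_ft_torque(): the same for the moment, N m.
- bot.get_finger_gap(): opening from 0.0 (shut) to 1.0 (fully open).
Only numpy, scipy, OpenCV 4.12 (cv2) and the standard library are available. Lean on these libraries where they do the work, as an engineer would, in place of code of your own. Each camera call takes 0.05 s, during which the arm holds its last target.

## Working session

There is one attempt and no reset: what is moved stays moved. The work goes in short steps, each a Python script; the robot and the scene stay as the last script left them, time stands still between calls to the robot, and variables do not carry over. Pictures are saved under pics/ and viewed, and the job is handed in when it is done.

```bash
mkdir -p pics; ls; cat > h.py <<'E'
import numpy as np, cv2
from plant import bot
def snap(n,tag):
    d=bot.get_image(n); cv2.imwrite(f'pics/{tag}.png',d['image']); np.savez(f'pics/{tag}.npz',**d); return d
def ld(tag): return dict(np.load(f'pics/{tag}.npz'))
def ray(d,u,v,z):
    K=d['intrinsics'];R=d['orientation'];o=d['origin']
    r=R@np.linalg.solve(K,np.array([u,v,1.0])); return o+r*(z-o[2])/r[2]
def proj(d,p):
    c=d['orientation'].T@(np.asarray(p)-d['origin']); q=d['intrinsics']@c; return q[:2]/q[2]
E
python3 - <<'E'
from h import *
for n in ['scene','side','wrist']:
    d=snap(n,n+'0'); print(n,d['origin'],d['orientation'].round(3).tolist(),d['intrinsics'].tolist())
print(bot.get_time_s(),bot.get_tool_rot())
E
```

```text
pics
scene [-0.16003021  0.81320388  0.67864165] [[-0.742, -0.359, 0.566], [-0.67, 0.381, -0.637], [0.014, -0.852, -0.523]] [[395.2421830010426, 0.0, 251.03869467578377], [0.0, 395.2421830010426, 193.53806708300877], [0.0, 0.0, 1.0]]
side [ 0.10232481 -0.58089936  0.69371515] [[0.847, -0.338, 0.41], [-0.531, -0.533, 0.658], [-0.004, -0.775, -0.631]] [[368.47696980877055, 0.0, 250.27953432094557], [0.0, 368.47696980877055, 189.68614716935227], [0.0, 0.0, 1.0]]
wrist [0.49883264 0.07179628 0.37343139] [[1.0, 0.001, -0.001], [0.001, -0.96, -0.281], [-0.001, 0.281, -0.96]] [[293.54981664344336, 0.0, 253.08536572404955], [0.0, 293.54981664344336, 191.58807371997523], [0.0, 0.0, 1.0]]
0.15 [[-5.96866920e-06  9.99999605e-01 -8.88443321e-04]
 [ 1.00000000e+00  5.96579520e-06 -3.23752014e-06]
 [-3.23221859e-06 -8.88443340e-04 -9.99999605e-01]]
```

View pics/scene0.png

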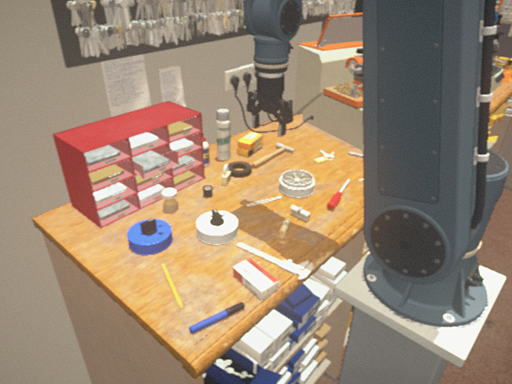

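View pics/side0.png

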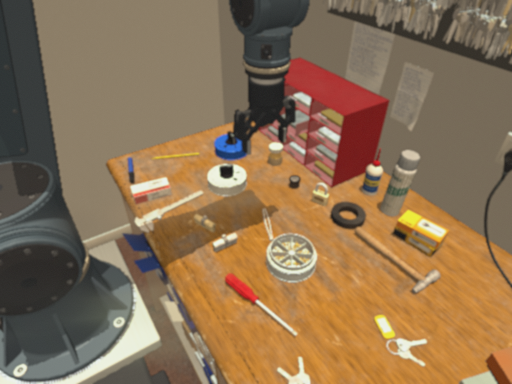

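View pics/wrist0.png

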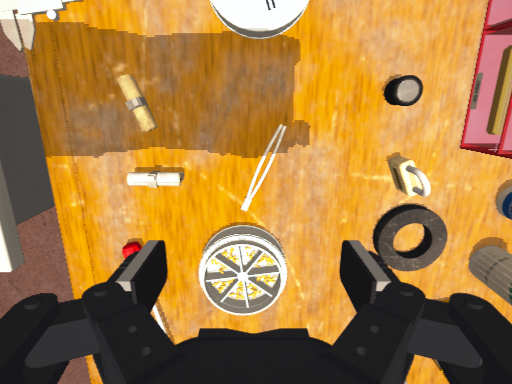

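The candidates for the cover are the steel/white round lid with a black knob (scene (217,227), side (227,178), wrist (258,10)) and the blue lookalike (scene (150,237), side (231,147)). The steel one fits the description. The tin is at wrist (243,275). I'll compute rough positions, then look from above.

```bash
python3 - <<'E'
from h import *
s=ld('scene0');e=ld('side0');w=ld('wrist0')
print('cover roof',ray(s,217,224,.035),ray(e,227,176,.035),ray(w,258,0,.035))
print('blue',ray(s,150,234,.035))
print('tin rim',ray(s,297,182,.046),ray(e,291,252,.046),ray(w,243,275,.046))
c=ray(s,217,224,.035)
R=bot.get_tool_rot()
p=[c[0],c[1]-0.04,0.26]
bot.move_ptp(p,R)
d=snap('wrist','w1'); print(bot.get_time_s(),d['origin'])
for n,t,(u,v) in [('scene0','a',(217,224)),('side0','b',(227,176))]:
    im=ld(n)['image'][v-45:v+45,u-60:u+60]; cv2.imwrite(f'pics/crop_{t}.png',cv2.resize(im,None,fx=5,fy=5,interpolation=cv2.INTER_CUBIC))
E
```

```text
cover roof [0.49670712 0.21291691 0.035     ] [0.50542335 0.19759029 0.035     ] [0.50325893 0.17387335 0.035     ]
blue [0.59354928 0.36544667 0.035     ]
tin rim [ 0.46403558 -0.11191411  0.046     ] [ 0.48096108 -0.14828126  0.046     ] [ 0.48586643 -0.13449888  0.046     ]
0.9333 [0.49567025 0.24484589 0.39136184]
```

View pics/w1.png

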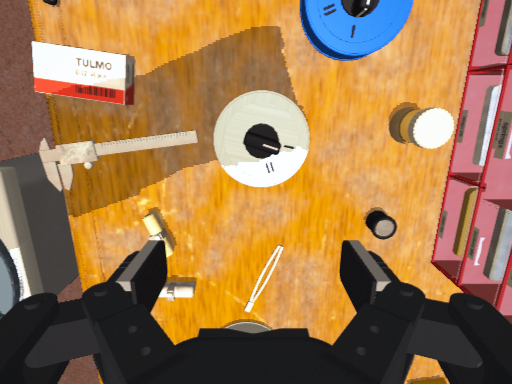

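View pics/crop_a.png

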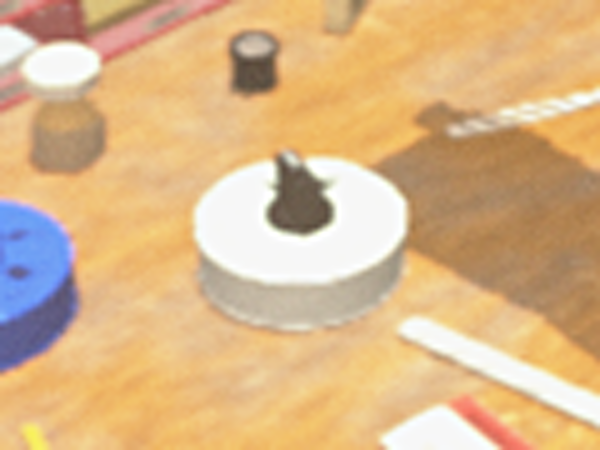

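```bash
python3 - <<'E'
from h import *
d=ld('w1'); im=d['image']
cv2.imwrite('pics/crop_w1.png',cv2.resize(im[85:195,205:320],None,fx=5,fy=5,interpolation=cv2.INTER_CUBIC))
hsv=cv2.cvtColor(im,cv2.COLOR_BGR2HSV)
m=((hsv[...,1]<75)&(hsv[...,2]>60)).astype(np.uint8)
m[:80]=0;m[200:]=0;m[:,:205]=0;m[:,320:]=0
m=cv2.morphologyEx(m,cv2.MORPH_OPEN,np.ones((3,3)))
c=max(cv2.findContours(m,0,1)[0],key=cv2.contourArea)
print(cv2.boundingRect(c),cv2.fitEllipse(cv2.convexHull(c)))
h=cv2.convexHull(c)[:,0]
# roof circle: fit in plane
P=np.array([ray(d,u,v,.035)[:2] for u,v in h])
(cx,cy),r=cv2.minEnclosingCircle(P.astype(np.float32)*1000); print(cx,cy,r)
E
```

```text
(213, 90, 96, 97) ((260.9223937988281, 138.15829467773438), (95.978759765625, 97.12333679199219), 16.284475326538086)
504.6522521972656 204.40570068359375 57.98248291015625
```

View pics/crop_w1.png

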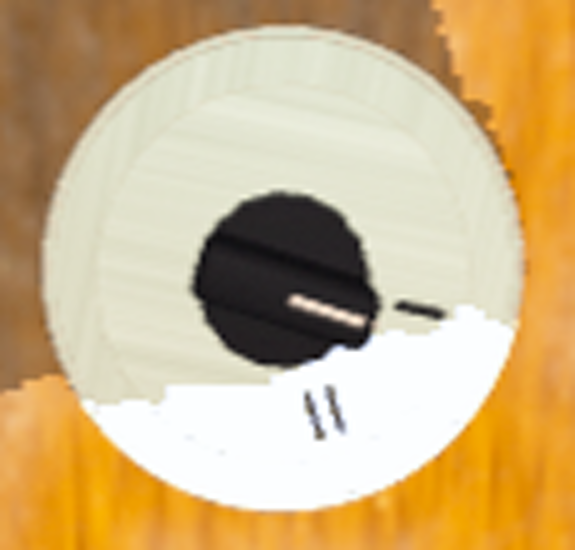

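Confirmed: steel cover centred at about wrist (261,138), single mark at (288.7,146.7), double at (269.3,167.1), and pointer near the single mark. Next, the angles and the tin.

```bash
python3 - <<'E'
from h import *
d=ld('w1'); C=np.array([.50465,.2044])
f=lambda a,b,z: ray(d,204.6+a/5,84.6+b/5,z)[:2]
an=lambda v: np.degrees(np.arctan2(v[1],v[0]))
for n,q in [('single',(420,310)),('double',(323,412))]:
    v=f(*q,.0355)-C; print(n,an(v),np.linalg.norm(v))
a=f(290,298,.067);b=f(367,321,.067); print('ptr',an(b-a),np.linalg.norm(b-a),'line start',a,'end',b)
# single stroke dir
print('stroke dir',an(f(443,315,.0355)-f(397,304,.0355)))
# tin: go look
t=np.array([.484,-.137]); R=bot.get_tool_rot()
bot.move_ptp([t[0],t[1]-.04,.26],R); snap('wrist','w2'); print(bot.get_time_s())
E
```

```text
single -12.241868422711915 0.03433444622546867
double -71.98689847975035 0.034087609987437095
ptr -16.390037369003924 0.017782999556339565 line start [0.50576293 0.20391449] end [0.52282328 0.19889658]
stroke dir -13.188381742974103
2.3
```

View pics/w2.png

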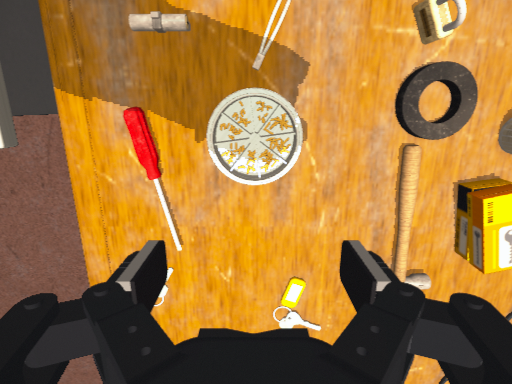

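```bash
python3 - <<'E'
from h import *
d=ld('w2'); im=d['image']
cv2.imwrite('pics/crop_w2.png',cv2.resize(im[80:195,197:313],None,fx=5,fy=5,interpolation=cv2.INTER_CUBIC))
hsv=cv2.cvtColor(im,cv2.COLOR_BGR2HSV)
m=((hsv[...,1]<90)).astype(np.uint8)
m[:80]=0;m[195:]=0;m[:,:198]=0;m[:,313:]=0
m=cv2.morphologyEx(m,cv2.MORPH_OPEN,np.ones((3,3)))
c=max(cv2.findContours(m,0,1)[0],key=cv2.contourArea)
h=cv2.convexHull(c)[:,0]
print(cv2.boundingRect(c))
for z in(.034,.046):
    P=np.array([ray(d,u,v,z)[:2] for u,v in h])*1000
    A=np.c_[2*P,np.ones(len(P))];x=np.linalg.lstsq(A,(P**2).sum(1),rcond=None)[0]
    r=np.sqrt(x[2]+x[0]**2+x[1]**2);print(z,x[:2],r,np.abs(np.linalg.norm(P-x[:2],axis=1)-r).max())
E
```

```text
(207, 88, 96, 97)
0.034 [ 484.36236289 -142.37919859] 57.97069756489254 0.6343236896803788
0.046 [ 484.32771018 -141.10954084] 56.02515809047789 0.6130353176052594
```

View pics/crop_w2.png

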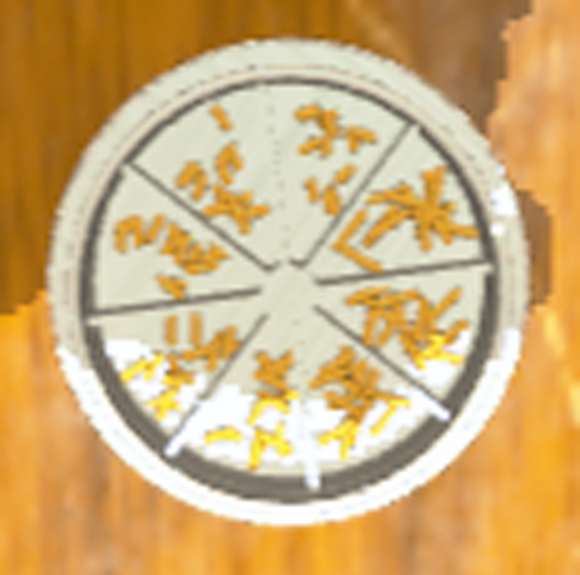

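Tin centre is (0.4844, -0.1424) and cover centre (0.5047, 0.2044), with both radii fitting 58 mm. Cover yaw is about -12.1° and the pointer about -16°. Now I'll check reach, pinch and turn to the double mark with a light press.

```bash
cat >> h.py <<'E'
def Rot(ydeg):
    a=np.radians(ydeg); y=np.array([np.cos(a),np.sin(a),0]); z=np.array([0,0,-1.]); return np.column_stack([np.cross(y,z),y,z])
def st(l=''): print(l,'t',round(bot.get_time_s(),2),'p',bot.get_position().round(4),'F',np.round(bot.get_ft_force(),2),'T',np.round(bot.get_ft_torque(),2),'gap',round(bot.get_finger_gap(),3))
E
python3 - <<'E'
from h import *
np.set_printoptions(suppress=True,precision=4)
C=[.5047,.2044];T=[.4844,-.1424]
for y in (73.6,17.9): 
  for p in (C,T): print(y,bot.inverse_kinematics([*p,.055],Rot(y)),bot.inverse_kinematics([*p,.055],Rot(y+180)))
print(bot.tips_ahead)
bot.move_ptp([*C,.13],Rot(73.6)); st('above')
bot.servo_line([*C,.055],speed=.1); st('down')
bot.gripper_to(0.0); st('grip')
E
```

```text
73.6 [ 22.0476  23.5256 -14.4864  51.988    0.      38.4476] [  22.0476   23.5256  -14.4864   51.988     0.     -141.5524]
73.6 [-16.3819  19.4181 -20.6995  49.8824   0.       0.0181] [ -16.3819   19.4181  -20.6995   49.8824    0.     -179.9819]
17.9 [ 22.0476  23.5256 -14.4864  51.988    0.      94.1476] [ 22.0476  23.5256 -14.4864  51.988    0.     -85.8524]
17.9 [-16.3819  19.4181 -20.6995  49.8824   0.      55.7181] [ -16.3819   19.4181  -20.6995   49.8824    0.     -124.2819]
0.011
above t 3.79 p [0.5052 0.2037 0.1304] F [-0.02 -0.13 -0.13] T [ 0.03 -0.04 -0.03] gap 1.001
down t 4.69 p [0.5051 0.2045 0.0556] F [0.59 0.29 0.74] T [-0.02  0.04  0.  ] gap 1.0
grip t 5.34 p [0.5048 0.2044 0.0552] F [-1.31 -1.35  5.37] T [-0.26  0.24 -0.01] gap 0.151
```

```bash
python3 - <<'E'
from h import *
C=[.5047,.2044]
for y in (60,45,30,17.9):
    bot.move_ptp([*C,.0545],Rot(y)); st(y)
snap('side','s3'); snap('wrist','w3')
E
python3 - <<'E'
import cv2
a=cv2.imread('pics/s3.png')[120:230,160:300];cv2.imwrite('pics/s3c.png',cv2.resize(a,None,fx=5,fy=5,interpolation=cv2.INTER_CUBIC))
E
```

```text
60 t 5.68 p [0.505  0.2046 0.0552] F [-3.01  0.18 12.66] T [-0.19  0.74 -0.06] gap 0.149
45 t 6.04 p [0.5051 0.2048 0.0552] F [-2.37  0.75 11.2 ] T [ 0.14  0.5  -0.  ] gap 0.15
30 t 6.4 p [0.5053 0.205  0.0552] F [-1.43  1.53  8.91] T [0.37 0.21 0.01] gap 0.151
17.9 t 6.72 p [0.5055 0.2051 0.0552] F [-0.19  2.52  7.72] T [ 0.55 -0.09 -0.03] gap 0.145
```

View pics/w3.png

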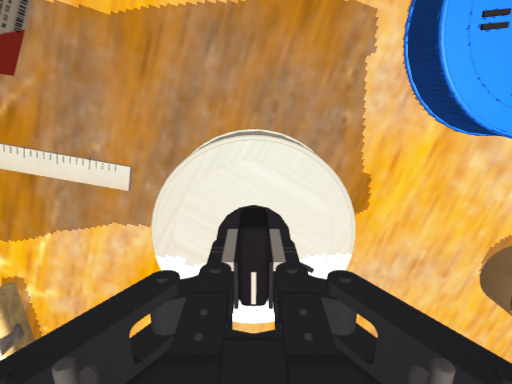

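View pics/s3c.png

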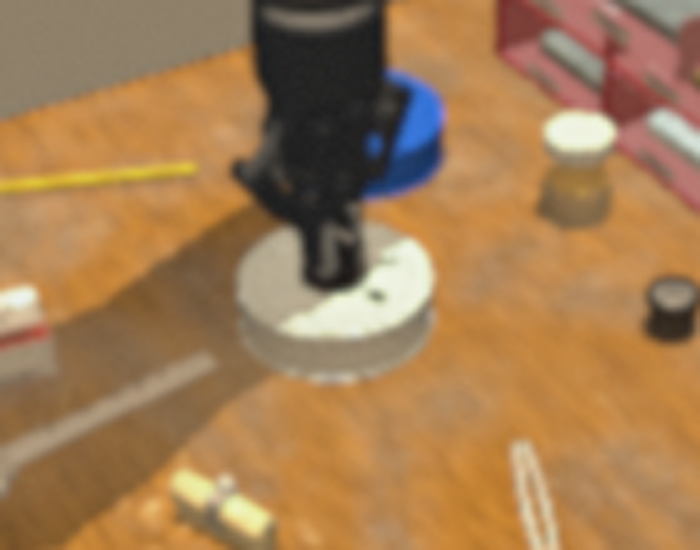

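The wrist view shows the pointer aligned between the pads at (253,290). The marks are hard to read from here, so I'll release, rise and measure from above.

```bash
python3 - <<'E'
from h import *
p=bot.get_position(); 
bot.gripper_to(1.0); st('open')
bot.servo_line([p[0],p[1],.12],speed=.15)
R0=Rot(0); C=[.4967+.008,.2129-.0085]
bot.move_ptp([.4967,.1729,.26],R0); bot.wait(.2)
d=snap('wrist','w4'); st()
im=d['image']
cv2.imwrite('pics/crop_w4.png',cv2.resize(im[85:195,205:320],None,fx=5,fy=5,interpolation=cv2.INTER_CUBIC))
hsv=cv2.cvtColor(im,cv2.COLOR_BGR2HSV)
m=((hsv[...,1]<75)&(hsv[...,2]>60)).astype(np.uint8)
m[:80]=0;m[200:]=0;m[:,:205]=0;m[:,320:]=0
m=cv2.morphologyEx(m,cv2.MORPH_OPEN,np.ones((3,3)))
c=max(cv2.findContours(m,0,1)[0],key=cv2.contourArea)
P=np.array([ray(d,u,v,.035)[:2] for u,v in cv2.convexHull(c)[:,0]])*1000
A=np.c_[2*P,np.ones(len(P))];x=np.linalg.lstsq(A,(P**2).sum(1),rcond=None)[0]
r=np.sqrt(x[2]+x[0]**2+x[1]**2);print(cv2.boundingRect(c),x[:2],r,cv2.minEnclosingCircle(P.astype(np.float32)))
d=ld('w1');
E
```

```text
open t 7.52 p [0.5047 0.2044 0.0545] F [ 0.19  0.39 -0.4 ] T [-0.04  0.02 -0.02] gap 1.0
 t 8.98 p [0.4963 0.1729 0.2588] F [ 0.17 -0.3   0.31] T [-0.   -0.03 -0.04] gap 1.0
(214, 90, 96, 97) [504.68475974 204.34321585] 57.76271077803648 ((504.7184143066406, 204.2748565673828), 58.085601806640625)
```

View pics/crop_w4.png

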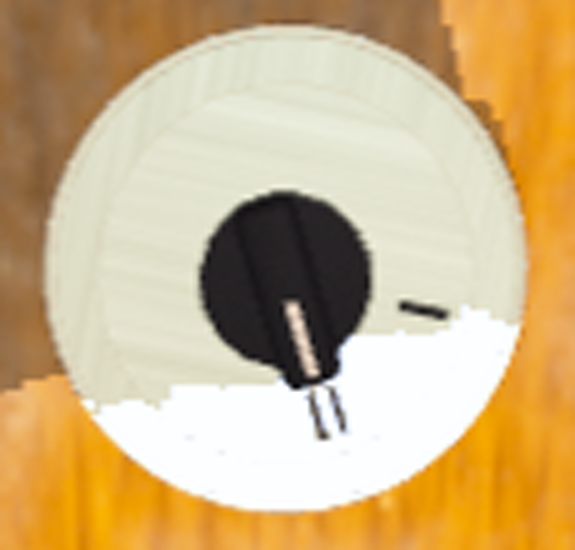

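```bash
python3 - <<'E'
from h import *
def pca(d,m,z):
    v,u=np.nonzero(m>0); w=m[v,u].astype(float)
    P=np.array([ray(d,a,b,z)[:2] for a,b in zip(u,v)]); c=np.average(P,0,w)
    C=np.cov((P-c).T,aweights=w); val,vec=np.linalg.eigh(C); x=vec[:,1]; a=np.degrees(np.arctan2(x[1],x[0]))
    return c,a,(a-180 if a>0 else a),len(u)
for t,C in (('w1',[.50465,.2044]),('w4',[.5047,.2043])):
    d=ld(t); g=cv2.cvtColor(d['image'],cv2.COLOR_BGR2GRAY).astype(int)
    print(t)
    kc=proj(d,[*C,.067]); kd=proj(d,[*C,.039])
    yy,xx=np.mgrid[:384,:512]
    # white line: bright px within knob bar top region
    rad=np.hypot(xx-kc[0],yy-kc[1])
    # black blob, filled => line inside
    reg=(np.hypot(xx-kd[0],yy-kd[1])<20)
    blk=((g<70)&reg).astype(np.uint8); blk=cv2.morphologyEx(blk,cv2.MORPH_CLOSE,np.ones((5,5)))
    blk=cv2.erode(blk,np.ones((3,3)))
    w=np.where((blk>0),np.clip(g-70,0,None),0)
    c,a,a2,n=pca(d,w,.067); print('line ang',a2,n,'len from C',c-C, 'ang of centroid',np.degrees(np.arctan2(*(c-C)[::-1])))
    rr=np.hypot(*(np.stack([xx,yy]).astype(float)-proj(d,[*C,.0355])[:,None,None]))
    for s,yaw in (('single',-12),('double',-72)):
        q=np.array([C[0]+.034*np.cos(np.radians(yaw)),C[1]+.034*np.sin(np.radians(yaw)),.0355]); uv=proj(d,q)
        reg=np.hypot(xx-uv[0],yy-uv[1])<7
        if s=='double' and t=='w4': reg&=np.hypot(xx-kd[0],yy-kd[1])>22
        bg=np.median(g[reg]); m=np.where(reg,np.clip(bg-40-g,0,None),0)
        c,a,a2,n=pca(d,m,.0355); v=c-C; print(s,'pos ang',np.degrees(np.arctan2(v[1],v[0])),np.linalg.norm(v),'dir',a,a2,n)
E
```

```text
w1
line ang -17.722083506506607 50 len from C [ 0.009228   -0.00320334] ang of centroid -19.143574700002965
single pos ang -12.182053647089381 0.03427827516966045 dir 167.69565194657844 -12.304348053421563 26
double pos ang -71.86517305424114 0.03424732718064252 dir 100.48446060846467 -79.51553939153533 34
w4
line ang -72.11227565835117 50 len from C [ 0.00282437 -0.00862399] ang of centroid -71.86633263860956
single pos ang -12.206661227638637 0.0342238619727293 dir 167.74867520921387 -12.251324790786128 27
double pos ang -72.33681755468913 0.034453458609702343 dir 94.79340035111784 -85.20659964888216 36
```

The pointer at -72.1° is on the double mark at -72.3°, the cover has not turned, and its centre is (0.5047, 0.2043). Next: regrip and lift both lids.

```bash
python3 - <<'E'
from h import *
C=[.5047,.2043];R=Rot(17.9)
bot.move_ptp([*C,.12],R); bot.servo_line([*C,.055],speed=.1)
bot.gripper_to(0.0); bot.wait(.2); st('grip')
bot.servo_line([*C,.16],speed=.06); bot.wait(.3); st('lifted')
snap('side','s5'); snap('scene','c5')
for t,(u,v) in (('s5',(227,160)),('c5',(217,205))):
    a=cv2.imread(f'pics/{t}.png')[v-60:v+50,u-70:u+70];cv2.imwrite(f'pics/{t}c.png',cv2.resize(a,None,fx=5,fy=5,interpolation=cv2.INTER_CUBIC))
E
```

```text
grip t 11.26 p [0.5048 0.2043 0.0553] F [-1.46 -0.34  6.74] T [-0.19  0.34 -0.01] gap 0.151
lifted t 13.46 p [0.5047 0.2043 0.1599] F [ 0.45 -0.04 -4.17] T [0.04 0.03 0.  ] gap 0.148
```

View pics/s5c.png

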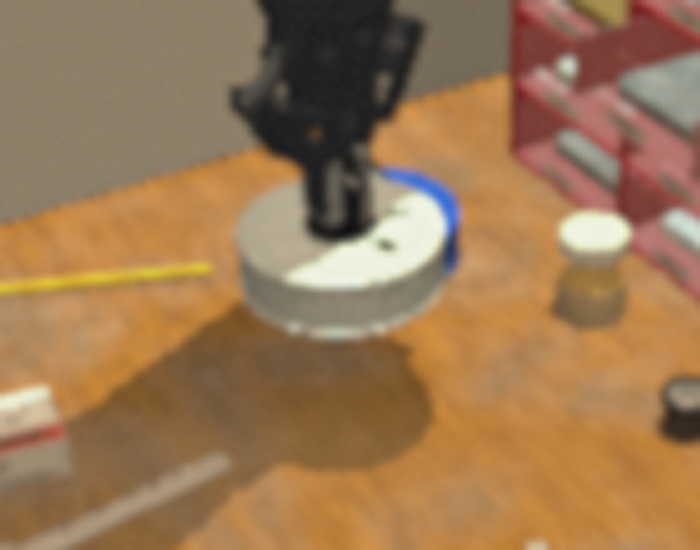

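View pics/c5c.png

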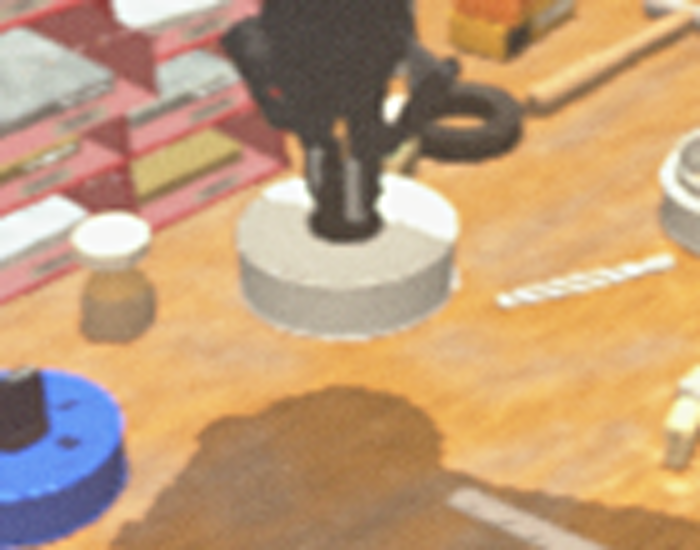

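Both lids are lifted: nothing is left on the worktop, and the load is about 4 N. Carry them to the tin and lower.

```bash
python3 - <<'E'
from h import *
T=[.4844,-.1425];
bot.servo_line([*T,.165],speed=.12); bot.wait(.3); st('above')
snap('side','s6');snap('scene','c6')
bot.servo_line([*T,.11],speed=.06);bot.wait(.2);st('pre')
r=bot.servo_line([*T,.087],speed=.02,until_force=8); st(r)
snap('side','s7');snap('scene','c7')
for t,(u,v) in (('s6',(291,235)),('s7',(291,235)),('c6',(297,165)),('c7',(297,165))):
    a=cv2.imread(f'pics/{t}.png')[v-50:v+60,u-70:u+70];cv2.imwrite(f'pics/{t}c.png',cv2.resize(a,None,fx=5,fy=5,interpolation=cv2.INTER_CUBIC))
E
```

```text
above t 16.9 p [ 0.4844 -0.1424  0.165 ] F [-0.36 -0.47 -4.01] T [-0.02  0.   -0.01] gap 0.147
pre t 18.27 p [ 0.4846 -0.1426  0.1103] F [ 0.72  0.1  -3.78] T [-0.02 -0.    0.01] gap 0.149
True t 19.23 p [ 0.4843 -0.1425  0.0892] F [-0.67  0.72  7.45] T [-0.01  0.14  0.03] gap 0.153
```

View pics/s7c.png

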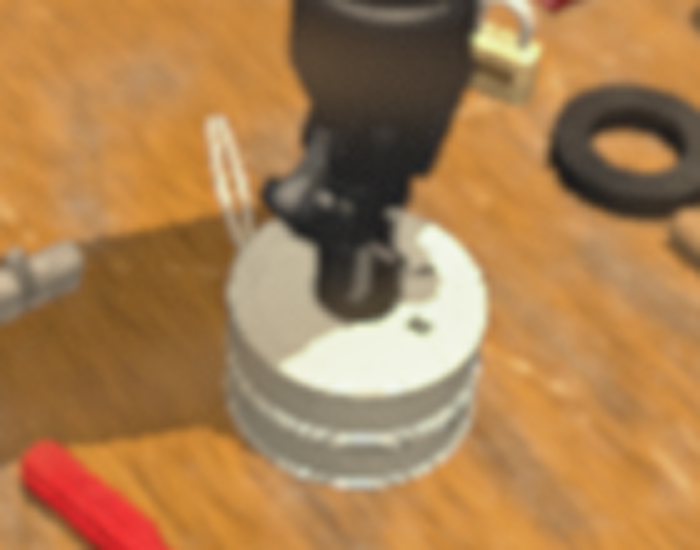

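View pics/c7c.png

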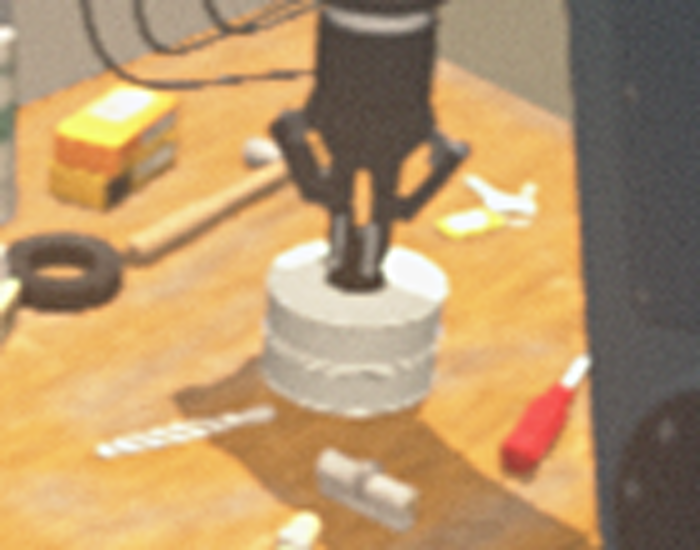

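The lids sit home: TCP z is 0.0892 against 0.0893 expected, with contact at 8 N and the side and scene views showing the cover on the shoulder with no tilt. Turn the knob back with a light press.

```bash
python3 - <<'E'
from h import *
T=[.4844,-.1425]
bot.wait(.4); st('rest')
for y in (30,45,60,70,77.8):
    bot.move_ptp([*T,.0886],Rot(y)); st(y)
bot.wait(.3); st()
snap('side','s8');snap('scene','c8');snap('wrist','w8')
for t,(u,v) in (('s8',(291,235)),('c8',(297,165))):
    a=cv2.imread(f'pics/{t}.png')[v-50:v+60,u-70:u+70];cv2.imwrite(f'pics/{t}c.png',cv2.resize(a,None,fx=5,fy=5,interpolation=cv2.INTER_CUBIC))
E
```

```text
rest t 19.73 p [ 0.4844 -0.1425  0.0892] F [-1.28  0.29  9.41] T [0.08 0.29 0.01] gap 0.149
30 t 20.04 p [ 0.4843 -0.1426  0.0892] F [-6.35  1.73 11.73] T [0.2  1.35 0.02] gap 0.147
45 t 20.4 p [ 0.4842 -0.1427  0.0892] F [-8.    0.6  12.29] T [0.06 1.6  0.01] gap 0.147
60 t 20.76 p [ 0.4841 -0.1428  0.0892] F [-7.71 -1.52 12.9 ] T [-0.14  1.72 -0.  ] gap 0.152
70 t 21.05 p [ 0.4841 -0.1429  0.0892] F [-8.82 -2.15 13.77] T [-0.35  1.8  -0.01] gap 0.15
77.8 t 21.31 p [ 0.484  -0.143   0.0892] F [-8.21 -2.38 13.56] T [-0.47  1.79  0.04] gap 0.15
 t 21.61 p [ 0.484  -0.143   0.0892] F [-8.23 -1.79 13.37] T [-0.54  1.79  0.05] gap 0.149
```

View pics/s8c.png

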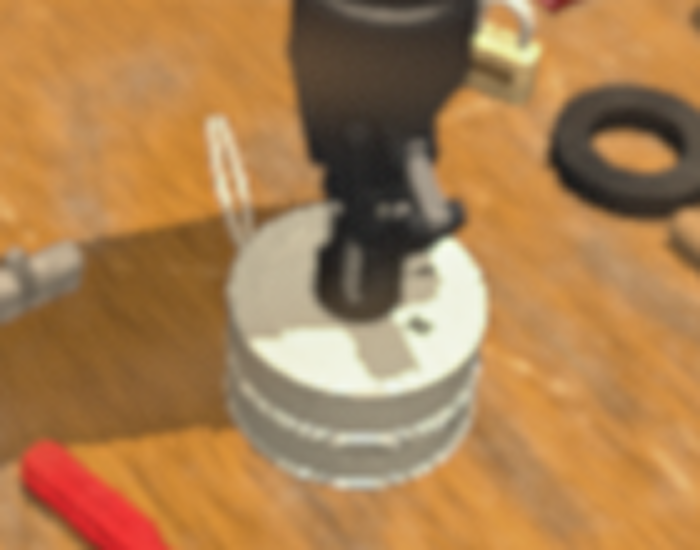

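View pics/w8.png

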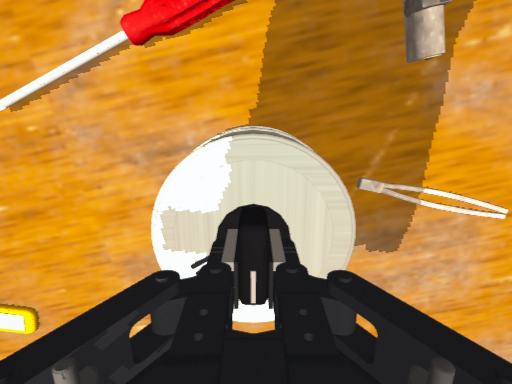

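The marks did not move in the side view, so the cover stayed put. There is time to spare, so I'll verify from above before the irreversible lift.

```bash
python3 - <<'E'
from h import *
p=bot.get_position()
bot.gripper_to(1.0)
bot.servo_line([.4844,-.1425,.15],speed=.15)
bot.move_ptp([.4844,-.175,.29],Rot(0)); bot.wait(.2); d=snap('wrist','w9'); st()
im=d['image']; uv=proj(d,[.4844,-.1425,.069]); print(uv)
u0,v0=int(uv[0])-57,int(uv[1])-55
cv2.imwrite('pics/crop_w9.png',cv2.resize(im[v0:v0+110,u0:u0+115],None,fx=5,fy=5,interpolation=cv2.INTER_CUBIC))
hsv=cv2.cvtColor(im,cv2.COLOR_BGR2HSV)
m=((hsv[...,1]<75)&(hsv[...,2]>60)).astype(np.uint8)
yy,xx=np.mgrid[:384,:512]; m[np.hypot(xx-uv[0],yy-uv[1])>58]=0
m=cv2.morphologyEx(m,cv2.MORPH_OPEN,np.ones((3,3)))
c=max(cv2.findContours(m,0,1)[0],key=cv2.contourArea)
P=np.array([ray(d,u,v,.069)[:2] for u,v in cv2.convexHull(c)[:,0]])*1000
print(cv2.boundingRect(c),cv2.minEnclosingCircle(P.astype(np.float32)),u0,v0)
E
```

```text
t 24.45 p [ 0.4843 -0.1749  0.2896] F [ 0.1  -0.23  0.27] T [ 0.   -0.02  0.02] gap 0.997
[254.24927113 140.11449037]
(206, 90, 97, 98) ((483.8080749511719, -142.66299438476562), 58.146400451660156) 197 85
```

View pics/crop_w9.png

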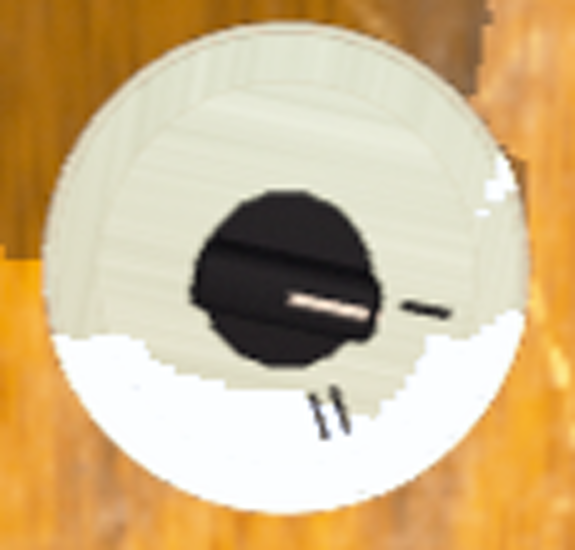

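The pointer is on the single mark, with the line and stroke both at about -12°, and the cover is centred within 1 mm of the tin. Regrip and lift straight up.

```bash
python3 - <<'E'
from h import *
T=[.4839,-.1426]; R=Rot(77.8)
bot.move_ptp([*T,.15],R); bot.servo_line([*T,.0895],speed=.1)
bot.gripper_to(0.0); bot.wait(.2); st('grip')
bot.servo_line([*T,.105],speed=.025); st('up')
bot.servo_line([*T,.19],speed=.06); bot.wait(.5); st('held')
snap('side','s10');snap('scene','c10');snap('wrist','w10')
for t,(u,v) in (('s10',(291,215)),('c10',(297,150))):
    a=cv2.imread(f'pics/{t}.png')[v-50:v+70,u-70:u+70];cv2.imwrite(f'pics/{t}c.png',cv2.resize(a,None,fx=5,fy=5,interpolation=cv2.INTER_CUBIC))
E
```

```text
grip t 27.24 p [ 0.484  -0.1427  0.0898] F [-1.31 -0.8   6.16] T [-0.05  0.39  0.01] gap 0.152
up t 28.01 p [ 0.4839 -0.1426  0.1049] F [ 0.15 -0.6  -3.11] T [-0.02  0.    0.02] gap 0.146
held t 30.07 p [ 0.4839 -0.1426  0.19  ] F [-0.38  0.57 -3.26] T [ 0.02 -0.01 -0.03] gap 0.148
```

View pics/s10c.png

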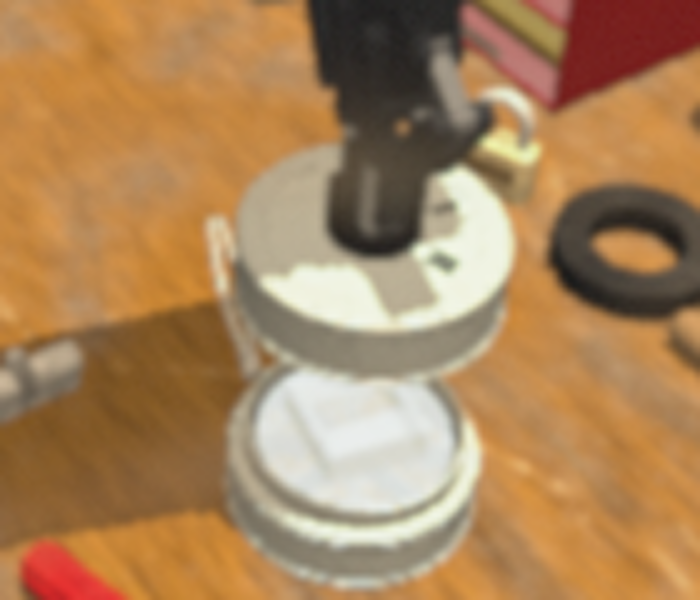

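View pics/c10c.png

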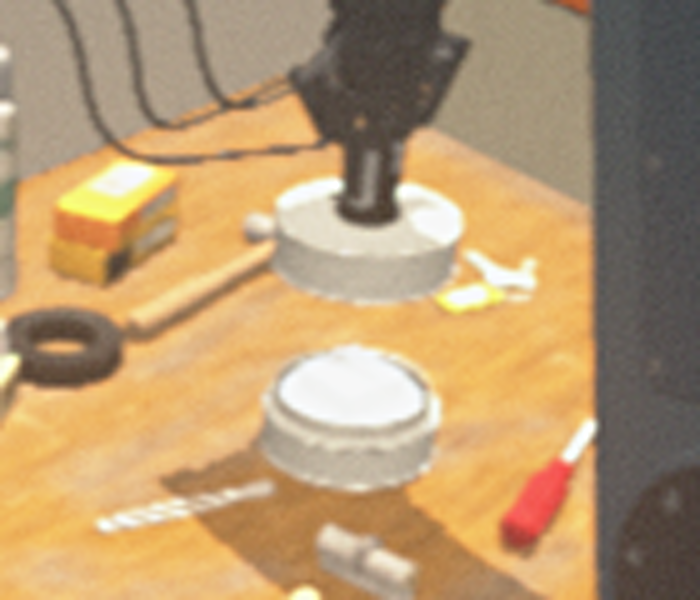

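The inner lid lies home in the tin, and the cover hangs level and alone about 10 cm above the shoulder. The load is down about 0.8 N, which matches the inner lid's weight. Handing in.

```bash
python3 - <<'E'
from h import *
st(); bot.finish_job()
E
```

```text
t 30.23 p [ 0.4839 -0.1426  0.19  ] F [-0.62 -0.69 -2.89] T [ 0.04 -0.02  0.05] gap 0.15
the job is handed in; nothing more can be done
```

I turned the knob to the double mark, lifted both lids together and lowered them home on the tin. I then turned the knob back to the single mark and lifted the cover off alone. I handed the job in at 30.2 s of the 54 s allowed; it reports no verdict.

- **Hooking:** from above, the pointer was at -72.1° and the double mark at -72.3°. The cover had not turned.
- **Seating:** the lids came to rest at TCP z 0.0892 m against 0.0893 m expected, with about 8 N of contact.
- **Unhooking:** I released and looked from above before lifting. By eye, the pointer was on the single mark, and the cover measured under 1 mm from the tin's axis.
- **Final state:** the pictures show the inner lid lying in the tin and the cover level about 10 cm above the shoulder. The load fell from about 4.0 N to about 3.2 N, matching the inner lid's 0.8 N.
- **Tin and bystanders:** the ones in the last pictures look unmoved, but I did not re-measure them. The loupe and screw jar were out of those pictures.

No check failed. One rough early reading put the pointer near -75.6°, and a finer fit corrected it to -72.1°.

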